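# Make up the glue-up kit and the clean-up kit in their fitted trays

## Robot

A 7-joint arm with a two-finger parallel gripper is mounted at the origin on the work surface; the furniture and walls round the work are solid. World frame = base frame: x ahead of the robot, y to its left, z up, the work surface at z = 0. Lengths are in m, angles in rad, forces in N, time in s.
With the tool pointing down it reaches from about 0.35 to 0.9 m from the base axis. Payload 8.1 kg.
Tool frame: the origin (TCP) lies midway between the tips of the shut fingers; the grasp point (between the pads) lies 19 mm behind it (r.pinch_z is the distance from the TCP to the grasp point, in m); z points along the fingers, y is the line along which they close (so a half turn about z gives the same grasp; the last joint's range is limited). The gripper opens to 92 mm and grips with 3 to 60 N. Pads are 19 mm wide; open, the fingers measure 130 mm over their backs; the gripper's body (75 mm by 190 mm) begins 47 mm behind the grasp point.
Start: joints at [-1.362, 0.434, 0.025, 1.573, -0.012, 1.134, -0.075], TCP at [0.192, 0.595, 0.227] pointing down, gripper open.
Joint ranges: [-2.62, 2.62], [-0.44, 2.09], [-1.27, 1.32], [0.08, 2.57], [-1.32, 4.46], [0.12, 2], [-2.74, 2.74]. Speed limits (rad/s): [2.22, 2.22, 3.01, 3.01, 3.14, 3.14, 3.14].

## Interface

Orientations are given as a 3x3 rotation matrix whose columns are the frame's x, y, z axes.
In Python, from workcell import r gives the robot as it stands.
- The arm moves only by the tool arm_command, never from a script. Its argument "rows" is one flat list of numbers, 4 for each row, row after row: the shift along the tool's x, y, z in cm, then the turn about the tool's z in degrees. In form: [dx, dy, dz, spin, dx, dy, dz, spin, ...]. A call has 1 to 8 rows; each row is the pose to reach, as a shift and turn from the pose commanded when the call began, along the tool's axes at that moment; what a row does not reach only later rows make up. A row lasts 1/10 s, in which the tool goes at most 50 mm and 8.59 degrees, less where a joint would pass 70% of its speed; a pose out of reach is approached as far as the arm can. A call with a gripper value outside its range is refused whole. "gripper" is the opening in per cent of the stroke, from 0 (shut) to 100 (fully open), set as the call begins (left out, the last holds). The fingers move at their own pace and stop on an object; "newtons" is the grip in N (left out, the last holds). Time passes only in rows, so rows that repeat a pose let the fingers close. It gives the time, the measured TCP pose, the force, the opening and the grip force at its end, in the units of the state.
- r.get_obs(): the state, without advancing time (a new reading comes with each control period).
- r.snapshot(name): name is "side" or "top"; returns (picture, depth): 384x512x3 uint8, blue, green, red; 384x512 float32, m along the optical axis (not along the pixel's ray), 0 where there is no reading.
- r.camera_info(name): a dict with "vertical_fov" (degrees; the focal length in pixels is half the picture's height over the tangent of half this angle, whatever the lens; pixels are square), "cx", "cy" (the principal point, pixels), "position" and "attitude" of the camera in the world. Camera axes: x right, y down, z forward; pixel columns grow to the right and rows downward; lengths in m; the calibration is good to about 2 mm. A picture is of the moment at which its call begins. camera_info takes no time and is no camera call.
- r.sign_off(): hands the job in; it is judged then, once.
Trained networks look in the newest picture that a camera, given by its name, has taken for a name from the list of things; names that differ only in an ending like _2 or _b are one class to them, and where a whole thing is asked for, a point or a joint stands for the part that bears it (a point fixed in the world has none). Each returns a list of dicts, best first, with "confidence" (0 to 1); they miss things now and then, are a little off and sometimes report something else, mostly with a low value. They report only what shows in the picture. A call takes as long as a camera call.
- r.trace(camera, query): "region" (384x512 bool, what is visible of it) and "pixel" ([column, row] in pixels, amid what is visible of it).
The state is a dict: "t": time; "joint_pos": joint angles; "qd": joint speeds; "tau": joint torques, N m; "tool_pos": TCP position; "tool_rot": TCP orientation; "ft_force": force on the tool from outside, world axes, zero at the start; "wrist_torque": the same for the moment, N m; "gripper_width": finger opening in m; "gripper_force": force on a finger pad.
Only numpy, scipy, OpenCV 4.12 (cv2) and the standard library are available. Lean on these libraries where they do the work, as an engineer would, in place of code of your own. Each camera call takes 0.05 s, during which the arm holds its last target. There are 200 camera calls.

## Task

Make up the two kits for the next frame in their fitted trays: the spring clamp, the glue brush and the longer (100 mm) wood block go in the three-recess glue-up tray, the block plane and the cork sanding block in the two-recess clean-up tray. Lay every one right way up, down flat on the floor of the recess cut for it, and let go; leave the short offcut and the tin of screws where they are.

Things in the scene. Friction and masses are not known exactly. Their poses are not given: they have to be found in the camera images.
- clamp_mid (a point): Black spring clamp with orange tips, lying on its side, 144 mm long, 41 mm wide over the handle ends, about 32 mm across where gripped at the middle, 22 mm high. Point at the middle of the thing, half-way up; x across its width (the grasp), y along its length, z up.
- brush_mid (a point): Glue brush: wooden handle, metal ferrule, pale bristles; 170 mm long, 34 mm wide at the bristles, 18 mm high; at its middle the handle is about 18 mm wide; the bristle end is toward -y. Point at the middle of the thing, half-way up; x across its width (the grasp), y along its length, z up.
- caul_mid (a point): Clamping block: the longer of the two plain pale wood blocks, 45 mm wide, 100 mm long, 30 mm high. Point at the middle of the thing, half-way up; x across its width (the grasp), y along its length, z up.
- plane_mid (a point): Steel block plane standing on its sole, 48 mm wide across the cheeks, 162 mm long, 39 mm high, about 0.7 kg. Point at the middle of the thing, half-way up; x across its width (the grasp), y along its length, z up.
- cork_mid (a point): Cork sanding block wrapped in brown abrasive paper, 62 mm wide (grip about 60 mm), 110 mm long, 37 mm high. Point at the middle of the thing, half-way up; x across its width (the grasp), y along its length, z up.
- glue_tray: Glue-up tray: plywood rim, dark insert, three recesses; 230 x 206 mm, fixed, rim 24 mm high. Origin: centre of underside. Recesses run along y, centred on y = 0: x = -73 mm spring clamp (54 x 156 mm), x = 0 brush (46 x 182), x = +73 mm long block (57 x 112). Floors 10 mm above the bench, walls 12 mm, about 6 mm play all round a tool, either end first. A 60 mm wide finger groove, equally deep, crosses all recesses along x at y = 0, open at both sides.
- clean_tray: Clean-up tray: plywood rim, dark insert, two recesses; 194 x 206 mm, fixed, rim 24 mm high. Origin: centre of underside. Recesses run along y, centred on y = 0: x = -53 mm plane (60 x 174 mm), x = +45 mm cork block (74 x 122). Floors 10 mm above the bench, walls 12 mm, about 6 mm play all round a tool, either end first. A 60 mm wide finger groove, equally deep, crosses all recesses along x at y = 0, open at both sides.
- offcut_mid (a point): Short offcut: the shorter of the two plain wood blocks, 50 x 75 mm, 34 mm high; lies among the stock but belongs to neither kit. Point at its middle, half-way up.
- tin_mid (a point): Open round tin of screws, 76 mm across, 40 mm high; to be left alone. Point at its middle, half-way up.

How it is judged:
By the outcome, as a careful person would: the job done as asked, in the order asked, and still so for the second after the job is handed in, with the robot touching nothing.
It also fails if it takes over 128 s, if anything falls off the work surface, if the arm or the gripper's body presses on something with over 40 N, if the wrist force passes 120 N, or if a joint passes its speed limit or range.

## Working session

There is one attempt and no reset: what is moved stays moved. The work goes in short steps, Python scripts to look and compute and a tool call to move; the robot and the scene stay as the last step left them, time stands still between calls to the robot, and variables do not carry over. Pictures are saved under pics/ and viewed, at most 14 in all, crops included, and the job is handed in when it is done.

Besides the shell and the picture viewer there is one more tool, called as name(argument=value, ...) on one line, values as JSON. arm_command: Moves the arm, as the interface text tells. Its arguments: {"type":"object","properties":{"rows":{"type":"array"},"gripper":{"type":"number"},"newtons":{"type":"number"}},"required":["rows"]}

```bash
mkdir -p pics; ls; cat > h.py <<'E'
from workcell import r
import numpy as np, cv2
def pts(cam,depth):
    i=r.camera_info(cam); H,W=depth.shape
    f=H/2/np.tan(np.radians(i["vertical_fov"])/2)
    v,u=np.mgrid[:H,:W]
    P=np.stack([(u-i["cx"])/f*depth,(v-i["cy"])/f*depth,depth],-1)
    return P@np.array(i["attitude"]).reshape(3,3).T+np.array(i["position"])
E
python3 - <<'E'
from h import *
for c in("top","side"):
    print(r.camera_info(c))
    p,d=r.snapshot(c); cv2.imwrite(f"pics/{c}0.png",p)
    P=pts(c,d)
    np.save(c+"0.npy",P)
    for n in("clamp_mid","brush_mid","caul_mid","plane_mid","cork_mid","glue_tray","clean_tray","offcut_mid","tin_mid"):
        for o in r.trace(c,n)[:2]:
            m=o["region"]; Q=P[m&(d>0)]
            z=np.percentile(Q[:,2],90) if len(Q) else 0
            # top layer rect
            T=Q[Q[:,2]>max(0.006,z*0.4)] if 'tray' not in n else Q
            if len(T)<5: continue
            (cx,cy),(a,b),ang=cv2.minAreaRect((T[:,:2]*1000).astype(np.float32))
            print(c,n,round(o["confidence"],2),np.round(o["pixel"]),m.sum(),"rect",np.round([cx,cy,a,b,ang],1),"med",np.round(np.median(T,0)*1000),"z90",round(z*1000))
o=r.get_obs();print(o["t"],o["tool_pos"],o["tool_rot"],o["gripper_width"],r.pinch_z)
E
```

```text
pics
{'vertical_fov': 56.647459695835664, 'cx': 255.9259085666435, 'cy': 188.20865255987914, 'position': array([ 0.28146857, -0.01838147,  1.19792207]), 'attitude': array([[ 0.02051889, -0.98140797,  0.19083336],
       [-0.99976651, -0.0188476 ,  0.01056898],
       [-0.00677573, -0.19100566, -0.98156555]])}
top clamp_mid 0.76 [160. 241.] 302 rect [303.3 303.4 140.9  40.   23. ] med [312. 303.  18.] z90 20
top brush_mid 0.5 [202. 157.] 296 rect [647.9 181.3 158.8  28.8  30. ] med [640. 177.  11.] z90 15
top caul_mid 0.85 [182. 179.] 388 rect [535.2 236.4  97.1  42.7  24.8] med [533. 235.  28.] z90 31
top plane_mid 0.77 [239. 134.] 635 rect [713.2  42.7 153.2  48.2  24.7] med [709.  42.  27.] z90 33
top cork_mid 0.8 [293. 156.] 632 rect [ 630.2 -133.5  110.    61.    19.1] med [ 628. -132.   34.] z90 36
top glue_tray 0.71 [252. 200.] 4248 rect [476.5   2.6 216.4 241.3  25.7] med [471.   4.  11.] z90 22
top clean_tray 0.84 [350. 212.] 3571 rect [ 457.6 -321.   207.4  204.1   27.9] med [ 454. -316.   11.] z90 22
top offcut_mid 0.57 [163. 202.] 391 rect [453.8 306.8  75.5  50.5  26.4] m
[... 1279 characters left out ...]
02 rect [528.4 255.9 102.9  97.7  25.4] med [536. 226.  29.] z90 33
side clean_tray 0.79 [253. 278.] 6900 rect [ 462.  -302.8  227.5  221.5   27.6] med [ 459. -329.   14.] z90 25
side clean_tray 0.42 [255. 147.] 491 rect [539.4 235.5 105.2  51.9  24.8] med [537. 226.  29.] z90 33
side offcut_mid 0.63 [233. 139.] 357 rect [455.2 303.   74.7  57.2  27.8] med [456. 293.  34.] z90 37
side tin_mid 0.6 [199. 166.] 545 rect [352.  150.2  72.1  80.7   4.5] med [351. 151.  30.] z90 41
1.0 [0.19177672 0.59486534 0.22676475] [[-9.51754217e-01  3.06861384e-01  3.96361592e-05]
 [ 3.06861386e-01  9.51754216e-01  4.50214928e-05]
 [-2.39085240e-05  5.50122024e-05 -9.99999998e-01]] 0.09200608755190894 0.0188
```

```bash
python3 - <<'E'
import cv2
a=cv2.imread("pics/top0.png")[100:300,100:440]; cv2.imwrite("pics/v1.png",cv2.resize(a,(800,471),interpolation=cv2.INTER_CUBIC))
a=cv2.imread("pics/side0.png")[100:360,120:400]; cv2.imwrite("pics/v2.png",cv2.resize(a,(646,600),interpolation=cv2.INTER_CUBIC))
E
```

```text
(no output)
```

View pics/v1.png

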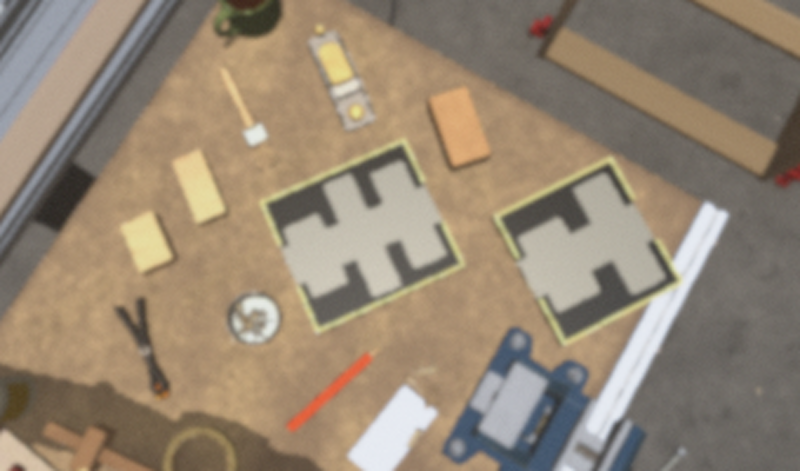

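View pics/v2.png

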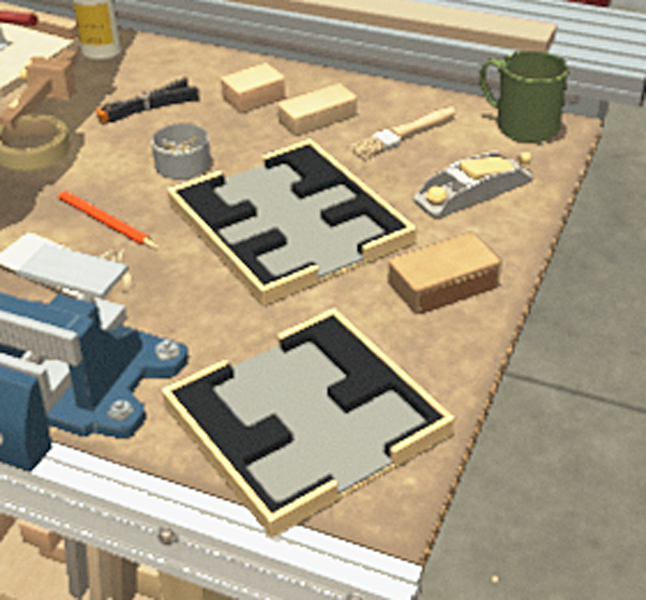

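```bash
python3 - <<'E'
from h import *
from scipy.optimize import minimize
for c in("top","side"):
    P=np.load(c+"0.npy").reshape(-1,3)
    ok=np.isfinite(P).all(1); P=P[ok]
    for n,c0,w,h in(("glue",(.476,.003),.230,.206),("clean",(.458,-.321),.194,.206)):
        D=P[:,:2]-c0
        near=np.hypot(*D.T)<.19
        a=np.radians(115.5);ex=np.array([np.cos(a),np.sin(a)]);ey=np.array([-ex[1],ex[0]])
        ring=(np.abs(D@ex)>w/2+.012)&(np.abs(D@ex)<w/2+.03)&(np.abs(D@ey)<.08)
        zt=np.median(P[ring,2])
        Q=P[near&(P[:,2]-zt>.0155)&(P[:,2]-zt<.03)][:,:2]
        # soft box: penalise points outside box minus points inside empty margin -> maximise coverage
        def cost(p):
            A=np.radians(p[2]);x=np.array([np.cos(A),np.sin(A)]);y=np.array([-x[1],x[0]])
            d=Q-np.array(c0)-p[:2]/1000
            o=np.maximum(np.abs(d@x)-w/2,0)+np.maximum(np.abs(d@y)-h/2,0)
            return np.minimum(o,.006).sum()
        best=min((minimize(cost,[i,j,k],method="Nelder-Mead",options=dict(xatol=.01,fatol=1e-7)) for i in(-8,0,8) for j in(-8,0,8) for k in(113,115.5,118)),key=lambda s:s.fun)
        A=np.radians(best.x[2]);x=np.array([np.cos(A),np.sin(A)]);y=np.array([-x[1],x[0]]);d=(Q-np.array(c0)-best.x[:2]/1000)
        d=d[(np.abs(d@x)<w/2+.01)&(np.abs(d@y)<h/2+.01)]
        print(c,n,"zt",round(zt*1000,1),np.round(np.array(c0)*1000+best.x[:2],1),round(best.x[2],2),"cost",best.fun,len(Q),"ext",np.round(1000*np.percentile(d@x,[1,99]),1),np.round(1000*np.percentile(d@y,[1,99]),1))
        # recess check: floor points profile
        F=P[near&(P[:,2]-zt>.006)&(P[:,2]-zt<.014)][:,:2]-np.array(c0)-best.x[:2]/1000
        fx,fy=F@x*1000,F@y*1000
        m=np.abs(fy)<100
        for lo,hi in ([(-100,-46),(-23,23),(45,101)] if n=="glue" else [(-83,-23),(8,82)]):
            s=(fx>lo)&(fx<hi)&m; print("  recess",lo,hi,"y pct",np.round(np.percentile(fy[s],[1,99])),end="")
            t=(fx>lo-12)&(fx<hi+12)&(np.abs(fy)>35)&(np.abs(fy)<52);print(" x pct",np.round(np.percentile(fx[t],[2,98])))
P=np.vstack([np.load(c+"0.npy").reshape(-1,3) for c in("top","side")])
T=P[(P[:,2]>.055)&(P[:,2]<.4)&(P[:,0]>.1)&(P[:,0]<.95)&(np.abs(P[:,1])<.6)]
k,n=np.unique(np.round(T[:,:2]/.05).astype(int),axis=0,return_counts=True)
for a,b in zip(k,n):
    if b>5:
        s=(np.round(T[:,:2]/.05).astype(int)==a).all(1); print(a*5,round(T[s,2].max()*100),end="; ")
E
```

```text
top glue zt -2.4 [473.3   3.9] 115.48 cost 0.667654355589276 1945 ext [-113.3  113.4] [-101.9  102.6]
  recess -100 -46 y pct [-77.  75.] x pct [-100.  -48.]
  recess -23 23 y pct [-89.  88.] x pct [-22.  21.]
  recess 45 101 y pct [-55.  53.] x pct [ 46. 100.]
top clean zt -2.3 [ 456.8 -316.3] 117.88 cost 1.0106018265482422 1759 ext [-95.7  96.4] [-101.7  101.6]
  recess -83 -23 y pct [-85.  86.] x pct [-84. -29.]
  recess 8 82 y pct [-61.  59.] x pct [ 9. 77.]
side glue zt 1.2 [474.9   1.3] 115.47 cost 1.1036873035206904 2200 ext [-114.9  114.8] [-102.3  102.7]
  recess -100 -46 y pct [-80.  67.] x pct [-111.  -43.]
  recess -23 23 y pct [-92.  82.] x pct [-6. 28.]
  recess 45 101 y pct [-58.  46.] x pct [ 65. 107.]
side clean zt 0.8 [ 459.  -318.2] 117.88 cost 2.4187965752966605 3443 ext [-96.6  95.7] [-102.1  102.7]
  recess -83 -23 y pct [-88.  79.] x pct [-94. -21.]
  recess 8 82 y pct [-62.  53.] x pct [20. 84.]
[ 10 -35] 8; [ 10 -30] 12; [10 45] 9; [ 15 -40] 10; [ 15 -35] 12; [ 15 -30] 12; [ 15 -25] 12; [ 15 -20] 11; [15 35] 6; [15 45] 9; [15 50] 34; [15 55] 40; [ 20 -40] 12;
[... 171 characters left out ...]
 [ 25 -20] 12; [ 25 -15] 12; [25 45] 19; [25 50] 20; [25 60] 39; [ 30 -25] 12; [ 30 -20] 12; [30 60] 7; [35 55] 7; [35 60] 7; [40 55] 7; [40 60] 7; [45 50] 7; [45 55] 7; [45 60] 7; [50 50] 7; [50 55] 7; [55 45] 7; [55 50] 7; [55 55] 7; [55 60] 15; [60 45] 7; [60 50] 7; [60 55] 15; [60 60] 15; [65 40] 7; [65 45] 7; [65 50] 7; [65 55] 15; [65 60] 15; [70 35] 7; [70 40] 7; [70 45] 7; [70 50] 15; [70 55] 15; [75 15] 10; [75 20] 9; [75 35] 7; [75 40] 7; [75 45] 15; [75 50] 15; [75 55] 15; [80 15] 10; [80 20] 10; [80 30] 7; [80 35] 7; [80 40] 7; [80 45] 15; [80 50] 15; [85 15] 10; [85 20] 10; [85 30] 7; [85 35] 7; [85 45] 15; [85 50] 15; [ 90 -60] 7; [90 30] 7; [90 35] 7; [ 95 -60] 7; [ 95 -55] 7;
```

```bash
python3 - <<'E'
from h import *
for n,c0,ang,L,W in(("clamp",(.305,.302),21,.144,.041),("brush",(.648,.179),28,.170,.034),("caul",(.537,.236),25,.1,.045),("plane",(.7135,.0415),24,.162,.048),("cork",(.631,-.1355),19.5,.110,.062)):
  for c in("top","side"):
    P=np.load(c+"0.npy").reshape(-1,3);P=P[np.isfinite(P).all(1)]; z0=-.0024 if c=="top" else .001
    P=P[(P[:,2]-z0>.007)&(P[:,2]<.06)]
    ctr=np.array(c0);A=ang
    for _ in range(6):
        e=np.array([np.cos(np.radians(A)),np.sin(np.radians(A))]);f=np.array([-e[1],e[0]])
        d=P[:,:2]-ctr; s=(np.abs(d@e)<L/2+.012)&(np.abs(d@f)<W/2+.012); Q=P[s][:,:2]
        w,v=np.linalg.eigh(np.cov(Q.T)); u=v[:,1]*np.sign(v[0,1]); A=np.degrees(np.arctan2(u[1],u[0]))
        d=Q-ctr; a=np.percentile(d@e,[.7,99.3]);b=np.percentile(d@f,[1.5,98.5])
        ctr=ctr+e*a.mean()+f*b.mean()
    d=P[s]-np.r_[ctr,0]
    mid=np.abs(d[:,:2]@e)<.012
    print(n,c,np.round(ctr*1000,1),"ang",round(A,1),"L,W",np.round(np.ptp(a)*1000),np.round(np.ptp(b)*1000),"ztop",round(1000*np.percentile(P[s][:,2]-z0,97)),"mid f-range",np.round(1000*np.percentile((d[mid][:,:2]@f),[3,97]),1))
P=np.vstack([np.load(c+"0.npy").reshape(-1,3) for c in("top","side")])
for n,b in(("bottle etc",(.14,.38,.34,.52)),("mug",(.6,.95,.08,.27)),("vise",(.2,.45,-.4,-.1))):
    T=P[(P[:,2]>.06)&(P[:,2]<.2)&(P[:,0]>b[0])&(P[:,0]<b[1])&(P[:,1]>b[2])&(P[:,1]<b[3])]
    print(n,np.round(T.min(0),3),np.round(T.max(0),3), np.round(T[T[:,1].argmin()],3),np.round(T[T[:,0].argmax()],3))
E
```

```text
clamp top [304.5 301.5] ang 24.2 L,W 140.0 36.0 ztop 24 mid f-range [-6.3  6.7]
clamp side [307.  299.1] ang 23.5 L,W 142.0 36.0 ztop 24 mid f-range [-6.6  6.5]
brush top [649.1 180.1] ang 28.0 L,W 158.0 28.0 ztop 19 mid f-range [-6.5  5.2]
brush side [650.5 174.8] ang 27.1 L,W 164.0 29.0 ztop 19 mid f-range [-6.2  4.8]
caul top [536.  237.7] ang 24.7 L,W 99.0 44.0 ztop 35 mid f-range [-21.8  21.2]
caul side [538.8 234.5] ang 21.2 L,W 101.0 49.0 ztop 33 mid f-range [-21.2  24. ]
plane top [709.9  41.5] ang 24.7 L,W 157.0 47.0 ztop 40 mid f-range [-23.   23.5]
plane side [712.4  38. ] ang 20.7 L,W 156.0 53.0 ztop 38 mid f-range [-23.4  23.2]
cork top [ 630.2 -133.4] ang 19.6 L,W 109.0 60.0 ztop 40 mid f-range [-28.2  29.6]
cork side [ 632.5 -138.3] ang 16.6 L,W 109.0 62.0 ztop 39 mid f-range [-29.5  29.2]
bottle etc [0.14  0.422 0.06 ] [0.266 0.493 0.198] [0.149 0.422 0.091] [0.266 0.473 0.069]
mug [0.753 0.127 0.06 ] [0.861 0.223 0.099] [0.812 0.127 0.071] [0.861 0.185 0.093]
vise [ 0.2   -0.375  0.06 ] [ 0.299 -0.149  0.122] [ 0.206 -0.375  0.066] [ 0.299 -0.2    0.117]
```

arm_command(rows=[-3,-4,-4,8.5,-6,-8,-4,17,-9,-12,-4,25.5,-12,-15,-4,34,-15,-19,-4,42.5,-17,-22,-4,51,-19.9,-24.6,-4,59.5,-19.9,-24.6,-4,68], gripper=100, newtons=25)

```text
t: 1.8
tool_pos: [0.308, 0.295, 0.2672]
tool_rot: [[-0.059, 0.998, 0.001], [0.998, 0.059, 0.0], [-0.0, 0.001, -1.0]]
ft_force: [0.9, 1.8, -0.4]
gripper_width: 0.0919
gripper_force: 0.0
```

```bash
cat >> h.py <<'E'
# target table: x,y (mm), tool-y angle (deg)
def tray(c,a,off):
    a=np.radians(a); return c[0]+off*np.cos(a),c[1]+off*np.sin(a)
G=((474,2.6),115.5);C=((458,-317.3),117.9)
T={"clamp":(305.5,300.5,-66),"brush":(649,178.5,-62.3),"caul":(537,236.5,-65.3),"plane":(711.5,40.5,-65.3),"cork":(631,-135.5,-70.4)}
for n,t,o in(("clamp",G,-73),("brush",G,0),("caul",G,73),("plane",C,-53),("cork",C,45)):
    T[n+"_t"]=(*tray(*t,o),t[1]-180)
def go(n,z=None):
    o=r.get_obs();R=np.array(o["tool_rot"]);p=np.array(o["tool_pos"])
    x,y,a=T[n]; d=R.T@(np.array([x/1000,y/1000,p[2] if z is None else z])-p)*100
    cur=np.degrees(np.arctan2(R[1,1],R[0,1])); s=(cur-a+180)%360-180
    print(n,"t",round(o["t"],2),"pos",np.round(p*1000,1),"ang",round(cur,1),"-> d(cm)",np.round(d,2),"spin",round(s,1),"w",round(o["gripper_width"]*1000,1),"F",np.round(o["ft_force"],1),"J7",round(o["joint_pos"][6],2))
E
python3 -c "from h import *;go('clamp',.04)"
```

```text
clamp t 1.8 pos [308.  295.  267.2] ang 3.4 -> d(cm) [ 0.56 -0.24 22.72] spin 69.4 w 91.9 F [ 0.9  1.8 -0.4] J7 -0.8
```

arm_command(rows=[0,0,0,8.5,0,0,0,17,0,0,0,25.5,0,0,2,34,0,0,5,42.5,0,0,10,51,0,0,14,60,0,0,17,68])

```text
t: 2.6
tool_pos: [0.3052, 0.299, 0.0949]
tool_rot: [[0.9, 0.435, -0.0], [0.435, -0.9, -0.001], [-0.001, 0.001, -1.0]]
ft_force: [-0.5, 1.1, -0.1]
gripper_width: 0.092
gripper_force: 0.0
```

arm_command(rows=[0,0,0,1.4,0,0,0,1.4,0,0,0,1.4])

```text
t: 2.9
tool_pos: [0.3065, 0.3007, 0.0983]
tool_rot: [[0.907, 0.421, 0.001], [0.421, -0.907, 0.002], [0.002, -0.001, -1.0]]
ft_force: [0.6, -0.2, -0.3]
gripper_width: 0.0921
gripper_force: 0.0
```

```bash
python3 - <<'E'
from h import *
p,d=r.snapshot("side");cv2.imwrite("pics/v3.png",cv2.resize(p[40:260,80:373],(800,600)))
go('clamp',.004)
E
```

```text
clamp t 2.95 pos [306.5 300.8  98.4] ang -65.1 -> d(cm) [-0.13  0.    9.44] spin 0.9 w 91.6 F [ 1.  -0.4  1. ] J7 -1.83
```

View pics/v3.png

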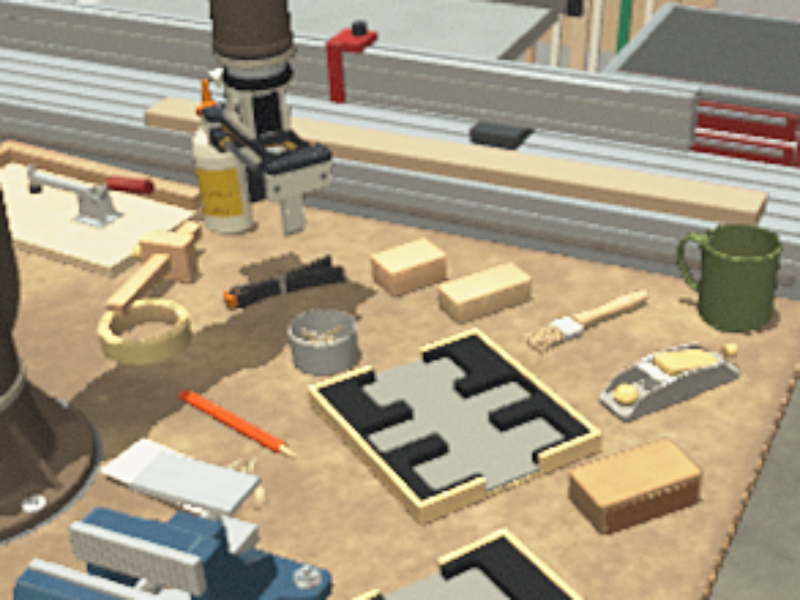

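arm_command(rows=[-0.1,0,3,1,-0.1,0,6,1,-0.1,0,8,1,-0.1,0,9,1,-0.1,0,9.4,1,-0.1,0,9.4,1])

```text
t: 3.55
tool_pos: [0.3051, 0.2997, 0.0033]
tool_rot: [[0.915, 0.403, 0.0], [0.403, -0.915, 0.001], [0.001, -0.001, -1.0]]
ft_force: [0.4, -0.3, 0.5]
gripper_width: 0.0916
gripper_force: 0.0
```

arm_command(rows=[0,0,0,0,0,0,0,0,0,0,0,0,0,0,0,0,0,0,0,0,0,0,0,0,0,0,0,0], gripper=0)

```text
t: 4.25
tool_pos: [0.3048, 0.2993, 0.0027]
tool_rot: [[0.915, 0.402, 0.0], [0.402, -0.915, 0.0], [0.0, -0.0, -1.0]]
ft_force: [-0.2, -0.4, -1.5]
gripper_width: 0.0404
gripper_force: 0.0
```

arm_command(rows=[0,0,0,0,0,0,0,0,0,0,0,0,0,0,0,0,0,0,0,0,0,0,0,0])

```text
t: 4.85
tool_pos: [0.3048, 0.2992, 0.0027]
tool_rot: [[0.915, 0.402, 0.0], [0.402, -0.915, -0.0], [0.0, 0.0, -1.0]]
ft_force: [-0.3, -0.2, -0.7]
gripper_width: 0.0314
gripper_force: 24.9
```

arm_command(rows=[0,0,-2,0,0,0,-5,0,0,0,-8,0,0,0,-10,0,0,0,-10,0,0,0,-10,0])

```text
t: 5.45
tool_pos: [0.3046, 0.2994, 0.1027]
tool_rot: [[0.915, 0.403, 0.0], [0.403, -0.915, 0.001], [0.0, -0.001, -1.0]]
ft_force: [0.3, -0.0, -2.7]
gripper_width: 0.0316
gripper_force: 24.9
```

```bash
python3 -c "from h import *;go('clamp_t',.1)"
```

```text
clamp_t t 5.45 pos [304.6 299.4 102.7] ang -66.2 -> d(cm) [ 3.78 41.28  0.24] spin -1.7 w 31.6 F [ 0.3 -0.  -2.7] J7 -1.85
```

arm_command(rows=[0.3,3,0,0,0.8,7,0,0,1.2,12,0,0,1.6,17,0,-0.5,2,22,0,-1,2.5,27,0,-1.5,3,32,0,-1.7,3.4,36,0,-1.7])

```text
t: 6.25
tool_pos: [0.4808, -0.0196, 0.1014]
tool_rot: [[0.904, 0.428, -0.002], [0.428, -0.904, -0.001], [-0.002, -0.0, -1.0]]
ft_force: [0.6, 0.3, -0.6]
gripper_width: 0.0315
gripper_force: 24.9
```

arm_command(rows=[0.2,3,0,0,0.4,5,1,0,0.4,5.3,3,0,0.4,5.3,5,0,0.4,5.3,5,0,0.4,5.3,5,0])

```text
t: 6.85
tool_pos: [0.5061, -0.0629, 0.0518]
tool_rot: [[0.903, 0.429, -0.003], [0.429, -0.903, -0.0], [-0.003, -0.001, -1.0]]
ft_force: [-0.3, 0.1, -0.8]
gripper_width: 0.032
gripper_force: 24.9
```

```bash
cat >> h.py <<'E'
def held(n,L,pic=None,zlo=None,zhi=None):
    """in-hand extents along tool x of the traced thing relative to the TCP (mm)"""
    for c in("top","side"):
        p,d=r.snapshot(c);P=pts(c,d)
        if pic: cv2.imwrite(f"pics/{pic}_{c}.png",p)
        o=r.get_obs();R=np.array(o["tool_rot"]);q=np.array(o["tool_pos"])
        for t in r.trace(c,n)[:1]:
            Q=(P[t["region"]&(d>0)]-q)@R*1000
            Q=Q[(np.abs(Q[:,0])<120)&(np.abs(Q[:,1])<50)]
            print(c,n,round(t["confidence"],2),len(Q),"x",np.round(np.percentile(Q[:,0],[1,99])),"y",np.round(np.percentile(Q[:,1],[1,99])),"z",np.round(np.percentile(-Q[:,2]+q[2]*1000,[2,50,98])) if len(Q) else "")
E
python3 -c "from h import *;go('clamp_t',.014);held('clamp_mid',144)"
```

```text
clamp_t t 6.85 pos [506.1 -62.9  51.8] ang -64.6 -> d(cm) [-0.07  0.01  3.78] spin -0.1 w 32.0 F [-0.3  0.1 -0.8] J7 -0.77Traceback (most recent call last):
  File "<string>", line 1, in <module>
    from h import *;go('clamp_t',.014);held('clamp_mid',144)
                                       ~~~~^^^^^^^^^^^^^^^^^
  File "h.py", line 30, in held
    print(c,n,round(t["confidence"],2),len(Q),"x",np.round(np.percentile(Q[:,0],[1,99])),"y",np.round(np.percentile(Q[:,1],[1,99])),"z",np.round(np.percentile(-Q[:,2]+q[2]*1000,[2,50,98])) if len(Q) else "")
                                                           ~~~~~~~~~~~~~^^^^^^^^^^^^^^^
    return _quantile_unchecked(
        a, q, axis, out, overwrite_input, method, keepdims, weights)
    return _ureduce(a,
                    func=_quantile_ureduce_func,
    ...<5 lines>...
                    overwrite_input=overwrite_input,
                    method=method)
    r = func(a, **kwargs)
    result = _quantile(arr,
                       quantiles=q,
    ...<2 lines>...
                       out=out,
                       weights=wgt)
    slices_having_nans = np.isnan(arr[-1, ...])
                                  ~~~^^^^^^^^^
IndexError: index -1 is out of bounds for axis 0 with size 0
```

```bash
python3 - <<'E'
from h import *
a,d=r.snapshot("side");b,d2=r.snapshot("top")
cv2.imwrite("pics/v4.png",np.hstack([cv2.resize(a[110:270,180:340],(400,400)),cv2.resize(b[120:270,180:330],(400,400))]))
o=r.get_obs();R=np.array(o["tool_rot"]);q=np.array(o["tool_pos"])
for c,dd in(("side",d),("top",d2)):
    Q=(pts(c,dd).reshape(-1,3)-q)@R*1000; z=51.8-Q[:,2]
    s=(z>36)&(z<82)&(np.abs(Q[:,0])<110)&(np.abs(Q[:,1])<26); print(c,np.round(np.percentile(Q[s,0],[.5,2,98,99.5])),s.sum())
E
```

```text
side [-70. -69.  68.  69.] 319Traceback (most recent call last):
  File "<stdin>", line 7, in <module>
    return _quantile_unchecked(
        a, q, axis, out, overwrite_input, method, keepdims, weights)
    return _ureduce(a,
                    func=_quantile_ureduce_func,
    ...<5 lines>...
                    overwrite_input=overwrite_input,
                    method=method)
    r = func(a, **kwargs)
    result = _quantile(arr,
                       quantiles=q,
    ...<2 lines>...
                       out=out,
                       weights=wgt)
    slices_having_nans = np.isnan(arr[-1, ...])
                                  ~~~^^^^^^^^^
IndexError: index -1 is out of bounds for axis 0 with size 0
```

View pics/v4.png

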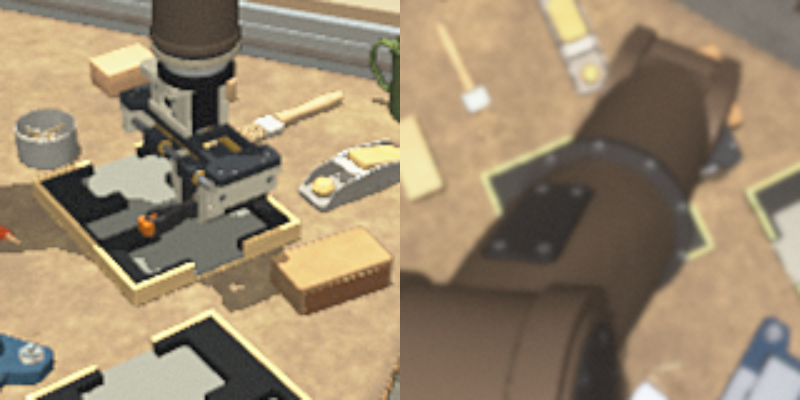

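arm_command(rows=[-0.1,0,1,0,-0.1,0,2,0,-0.1,0,2.7,0,-0.1,0,3.3,0,-0.1,0,3.7,0,-0.1,0,3.8,0,-0.1,0,3.8,0])

```text
t: 7.75
tool_pos: [0.5062, -0.0633, 0.0146]
tool_rot: [[0.903, 0.429, -0.0], [0.429, -0.903, 0.0], [-0.0, -0.0, -1.0]]
ft_force: [-0.2, 0.0, -1.5]
gripper_width: 0.0314
gripper_force: 24.9
```

```bash
python3 -c "from h import *;go('clamp_t',.0127)"
```

```text
clamp_t t 7.75 pos [506.2 -63.3  14.6] ang -64.6 -> d(cm) [-0.07 -0.03  0.19] spin -0.1 w 31.4 F [-0.2  0.  -1.5] J7 -0.73
```

Free descent. Lower the last bit, release slightly (to ~46 mm), rise.

arm_command(rows=[0,0,0.1,0,0,0,0.2,0,0,0,0.2,0])

```text
t: 8.05
tool_pos: [0.5063, -0.0631, 0.0128]
tool_rot: [[0.903, 0.429, 0.0], [0.429, -0.903, 0.0], [0.0, 0.0, -1.0]]
ft_force: [-1.0, -0.2, -0.7]
gripper_width: 0.0317
gripper_force: 24.9
```

arm_command(rows=[0,0,0,0,0,0,0,0,0,0,0,0,0,0,0,0,0,0,-1,0,0,0,-3,0,0,0,-6,0,0,0,-10,0], gripper=52)

```text
t: 8.85
tool_pos: [0.5051, -0.0633, 0.1134]
tool_rot: [[0.903, 0.429, -0.003], [0.429, -0.903, -0.0], [-0.002, -0.001, -1.0]]
ft_force: [1.2, 1.0, -0.6]
gripper_width: 0.048
gripper_force: 0.0
```

```bash
python3 -c "from h import *;go('brush',.12)"
```

```text
brush t 8.85 pos [505.1 -63.3 113.4] ang -64.6 -> d(cm) [ 23.37 -15.66  -0.7 ] spin -2.3 w 48.0 F [ 1.2  1.  -0.6] J7 -0.83
```

arm_command(rows=[3,-2,0,0,7,-4.5,0,0,11,-7,0,-1,15,-10,0,-2,19,-13,0,-2.3,22,-15,0,-2.3,23.3,-15.6,0,-2.3,23.3,-15.6,3,-2.3])

```text
t: 9.65
tool_pos: [0.6535, 0.1818, 0.0865]
tool_rot: [[0.883, 0.469, 0.008], [0.469, -0.883, 0.003], [0.008, 0.001, -1.0]]
ft_force: [0.3, 0.9, -0.8]
gripper_width: 0.0479
gripper_force: 0.0
```

arm_command(rows=[0,0,2,0,0,0,3,0,0,0,3,0,0,0,3,0])

```text
t: 10.05
tool_pos: [0.6502, 0.1776, 0.0538]
tool_rot: [[0.885, 0.465, 0.001], [0.465, -0.885, 0.0], [0.001, 0.0, -1.0]]
ft_force: [0.4, -0.1, 0.2]
gripper_width: 0.0479
gripper_force: 0.0
```

```bash
python3 - <<'E'
from h import *
go('brush',.003)
p,d=r.snapshot("side");cv2.imwrite("pics/v5.png",cv2.resize(p[80:240,220:420],(750,600)))
P=pts("side",d)
t=r.trace("side","brush_mid")
if t:
    Q=P[t[0]["region"]];o=r.get_obs();R=np.array(o["tool_rot"]);q=np.array(o["tool_pos"]);Q=((Q-q)@R*1000);print(t[0]["confidence"],len(Q),np.percentile(Q,[2,50,98],axis=0).round())
E
```

```text
brush t 10.05 pos [650.2 177.6  53.8] ang -62.3 -> d(cm) [-0.07 -0.13  5.08] spin 0.0 w 47.9 F [ 0.4 -0.1  0.2] J7 -1.14
```

View pics/v5.png

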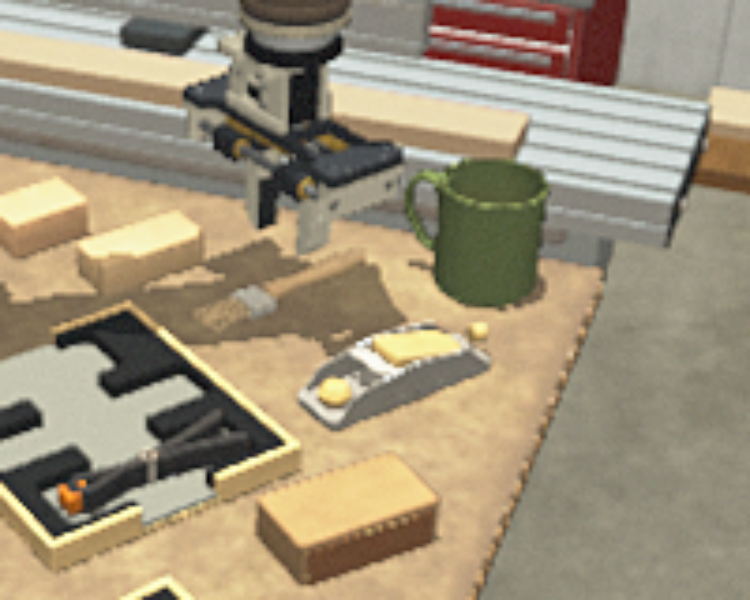

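arm_command(rows=[-0.1,-0.1,2,0,-0.1,-0.1,3.5,0,-0.1,-0.1,4.5,0,-0.1,-0.1,5,0,-0.1,-0.1,5.1,0])

```text
t: 10.65
tool_pos: [0.6481, 0.178, 0.0012]
tool_rot: [[0.885, 0.465, -0.001], [0.465, -0.885, -0.0], [-0.001, -0.0, -1.0]]
ft_force: [-0.0, 0.4, -0.3]
gripper_width: 0.0478
gripper_force: 0.0
```

arm_command(rows=[0,0,0,0,0,0,0,0,0,0,0,0,0,0,0,0,0,0,0,0,0,0,0,0,0,0,0,0,0,0,0,0], gripper=0, newtons=20)

```text
t: 11.45
tool_pos: [0.6485, 0.1782, 0.002]
tool_rot: [[0.885, 0.465, 0.0], [0.465, -0.885, 0.0], [0.0, -0.0, -1.0]]
ft_force: [-0.4, 0.6, 3.9]
gripper_width: 0.017
gripper_force: 20.0
```

arm_command(rows=[0,0,-1,0,0,0,-3,0,0,0,-6,0,0,0,-8,0,0,0,-8,0,0,0,-8,0])

```text
t: 12.05
tool_pos: [0.6483, 0.1783, 0.0821]
tool_rot: [[0.885, 0.465, 0.001], [0.465, -0.885, 0.0], [0.001, -0.0, -1.0]]
ft_force: [0.2, 0.4, -0.8]
gripper_width: 0.0168
gripper_force: 20.0
```

```bash
python3 -c "from h import *;go('brush_t',.08)"
```

```text
brush_t t 12.05 pos [648.3 178.3  82.1] ang -62.3 -> d(cm) [-23.6    7.44   0.2 ] spin 2.2 w 16.8 F [ 0.2  0.4 -0.8] J7 -1.15
```

arm_command(rows=[-3,1,0,0,-7,2,0,0,-11,3.5,0,1,-15,5,0,2,-19,6,0,2.2,-22,7,0,2.2,-23.6,7.4,0,2.2,-23.6,7.4,1,2.2])

```text
t: 12.85
tool_pos: [0.4727, 0.0016, 0.0719]
tool_rot: [[0.903, 0.429, -0.0], [0.429, -0.903, 0.0], [0.0, -0.0, -1.0]]
ft_force: [1.1, 0.4, -0.4]
gripper_width: 0.0167
gripper_force: 20.0
```

arm_command(rows=[0,0,1,0,0,0,2,0,0,0,2,0,0,0,2,0])

```text
t: 13.25
tool_pos: [0.474, 0.0033, 0.0511]
tool_rot: [[0.902, 0.432, -0.001], [0.432, -0.902, -0.0], [-0.001, -0.0, -1.0]]
ft_force: [0.8, -0.2, -0.3]
gripper_width: 0.0169
gripper_force: 20.0
```

```bash
cat >> h.py <<'E'
def ext(hw,zlo,zhi):
    p,d=r.snapshot("side");o=r.get_obs();R=np.array(o["tool_rot"]);q=np.array(o["tool_pos"])
    Q=(pts("side",d).reshape(-1,3)-q)@R*1000;z=q[2]*1000-Q[:,2]
    s=(z>zlo)&(z<zhi)&(np.abs(Q[:,0])<120)&(np.abs(Q[:,1])<hw)
    for k in(0,):
        print("x",np.round(np.percentile(Q[s,k],[.5,2,98,99.5])),s.sum())
    for e,m in(("lo",s&(Q[:,0]<-35)),("hi",s&(Q[:,0]>35))):
        if m.sum()>3: print(e,"y",np.round(np.percentile(Q[m,1],[2,50,98])),"z",np.round(np.percentile(z[m],[2,50,98])))
    return p
E
python3 -c "from h import *;go('brush_t',.012);ext(26,40,75)"
```

```text
brush_t t 13.25 pos [474.    3.3  51.1] ang -64.4 -> d(cm) [-0.02  0.06  3.91] spin 0.1 w 16.9 F [ 0.8 -0.2 -0.3] J7 -0.9
x [-82. -80.   4.  10.] 276
lo y [-15.   3.  16.] z [53. 60. 65.]
```

arm_command(rows=[0,0,1,0,0,0.1,2,0,0,0.1,2.8,0,0,0.1,3.4,0,0,0.1,3.8,0,0,0.1,3.9,0,0,0.1,3.9,0])

```text
t: 14.0
tool_pos: [0.4743, 0.0019, 0.0126]
tool_rot: [[0.902, 0.431, -0.0], [0.431, -0.902, -0.0], [-0.0, -0.0, -1.0]]
ft_force: [1.1, 0.5, -0.0]
gripper_width: 0.0168
gripper_force: 20.0
```

arm_command(rows=[0,0,0,0,0,0,0,0,0,0,0,0,0,0,0,0,0,0,-1,0,0,0,-3,0,0,0,-6,0,0,0,-10,0], gripper=32)

```text
t: 14.8
tool_pos: [0.4732, 0.0017, 0.1135]
tool_rot: [[0.903, 0.431, -0.003], [0.431, -0.903, -0.001], [-0.003, -0.0, -1.0]]
ft_force: [0.2, 0.3, 0.1]
gripper_width: 0.0294
gripper_force: 0.0
```

```bash
python3 -c "from h import *;go('caul',.12)"
```

```text
caul t 14.8 pos [473.2   1.7 113.5] ang -64.5 -> d(cm) [ 15.87 -18.44  -0.69] spin 0.8 w 29.4 F [0.2 0.3 0.1] J7 -0.97
```

arm_command(rows=[2.5,-3,0,0,5,-6,0,0,8,-9,0,0.8,11,-12,0,0.8,13,-15,0,0.8,15,-17.5,0,0.8,15.8,-18.4,0,0.8,15.8,-18.4,2,0.8], gripper=80)

```text
t: 15.6
tool_pos: [0.5394, 0.239, 0.0949]
tool_rot: [[0.907, 0.421, 0.004], [0.421, -0.907, 0.003], [0.005, -0.001, -1.0]]
ft_force: [0.1, -0.7, 0.2]
gripper_width: 0.0736
gripper_force: 0.0
```

arm_command(rows=[0,0,2,0,0,0,4,0,0,0,4,0,0,0,4,0])

```text
t: 16.0
tool_pos: [0.5377, 0.2353, 0.0533]
tool_rot: [[0.909, 0.418, -0.0], [0.418, -0.909, -0.001], [-0.0, 0.0, -1.0]]
ft_force: [0.0, -0.5, 0.4]
gripper_width: 0.0734
gripper_force: 0.0
```

```bash
python3 -c "from h import *;go('caul',.004);ext(40,15,34)"
```

```text
caul t 16.0 pos [537.7 235.3  53.3] ang -65.3 -> d(cm) [-0.01 -0.14  4.93] spin -0.0 w 73.4 F [ 0.  -0.5  0.4] J7 -1.32
x [-50. -49.  48.  51.] 307
lo y [-21.   5.  23.] z [16. 29. 33.]
hi y [-3. 18. 23.] z [16. 29. 33.]
```

arm_command(rows=[0,-0.1,2,0,0,-0.1,3.5,0,0,-0.1,4.4,0,0,-0.1,4.8,0,0,-0.1,4.9,0])

```text
t: 16.55
tool_pos: [0.5371, 0.2368, 0.0035]
tool_rot: [[0.908, 0.418, -0.0], [0.418, -0.908, -0.0], [-0.0, 0.0, -1.0]]
ft_force: [-0.3, -0.3, 0.1]
gripper_width: 0.0733
gripper_force: 0.0
```

arm_command(rows=[0,0,0,0,0,0,0,0,0,0,0,0,0,0,0,0,0,0,0,0,0,0,0,0,0,0,0,0,0,0,0,0], gripper=0, newtons=30)

```text
t: 17.35
tool_pos: [0.5373, 0.2371, 0.004]
tool_rot: [[0.908, 0.418, 0.0], [0.418, -0.908, 0.0], [0.0, -0.0, -1.0]]
ft_force: [-1.1, -1.4, 5.6]
gripper_width: 0.0448
gripper_force: 30.0
```

arm_command(rows=[0,0,-1,0,0,0,-3,0,0,0,-6,0,0,0,-9,0,0,0,-9,0,0,0,-9,0])

```text
t: 17.95
tool_pos: [0.5373, 0.2372, 0.0944]
tool_rot: [[0.908, 0.419, 0.001], [0.419, -0.908, 0.001], [0.001, -0.0, -1.0]]
ft_force: [-0.8, 0.3, -1.7]
gripper_width: 0.0452
gripper_force: 30.0
```

```bash
python3 -c "from h import *;go('caul_t',.09)"
```

```text
caul_t t 17.95 pos [537.3 237.2  94.4] ang -65.3 -> d(cm) [-15.67  11.36   0.42] spin -0.8 w 45.2 F [-0.8  0.3 -1.7] J7 -1.35
```

arm_command(rows=[-2,1.5,0,0,-5,3.5,0,0,-8,6,0,-0.8,-11,8,0,-0.8,-14,10,0,-0.8,-15.7,11.4,0,-0.8,-15.7,11.4,1,-0.8,-15.7,11.4,3,-0.8])

```text
t: 18.75
tool_pos: [0.4425, 0.0677, 0.0635]
tool_rot: [[0.903, 0.43, 0.001], [0.43, -0.903, 0.001], [0.001, -0.0, -1.0]]
ft_force: [0.3, 0.5, -0.8]
gripper_width: 0.0446
gripper_force: 30.0
```

arm_command(rows=[0,0,1,0,0,0,1,0,0,0,1,0])

```text
t: 19.05
tool_pos: [0.4421, 0.0678, 0.0534]
tool_rot: [[0.902, 0.431, -0.001], [0.431, -0.902, -0.001], [-0.001, 0.0, -1.0]]
ft_force: [-0.1, 0.0, -2.0]
gripper_width: 0.0448
gripper_force: 30.0
```

```bash
python3 -c "from h import *;go('caul_t',.014);cv2.imwrite('pics/v6.png',cv2.resize(ext(30,40,90)[110:270,180:380],(750,600)))"
```

```text
caul_t t 19.05 pos [442.1  67.8  53.4] ang -64.5 -> d(cm) [ 0.08 -0.04  3.94] spin 0.0 w 44.8 F [-0.1  0.  -2. ] J7 -1.06
x [-50. -50.  47.  52.] 408
lo y [-20.   9.  24.] z [52. 73. 84.]
hi y [18. 22. 26.] z [52. 63. 74.]
```

View pics/v6.png

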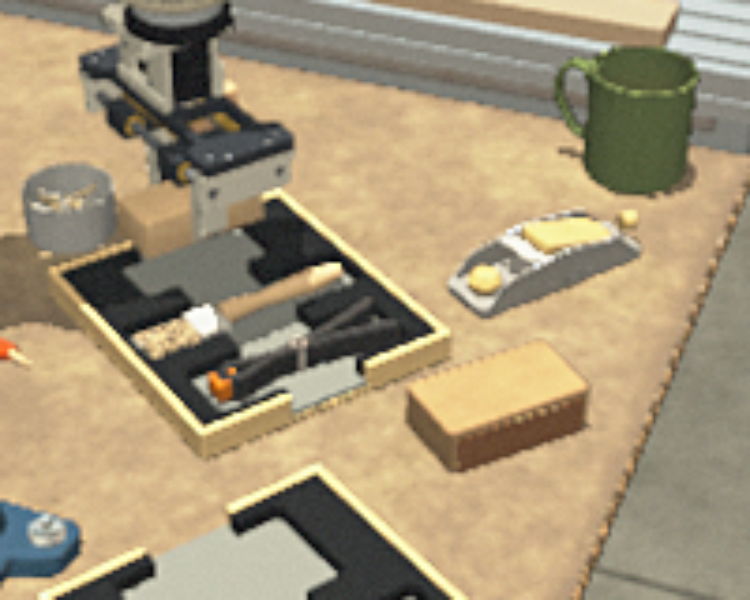

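arm_command(rows=[0,0,1,0,0.1,0,2,0,0.1,0,2.8,0,0.1,0,3.4,0,0.1,0,3.8,0,0.1,0,3.95,0,0.1,0,3.95,0])

```text
t: 19.8
tool_pos: [0.4431, 0.0681, 0.0142]
tool_rot: [[0.902, 0.431, -0.0], [0.431, -0.902, 0.0], [-0.0, -0.0, -1.0]]
ft_force: [-0.1, 0.4, -2.2]
gripper_width: 0.0449
gripper_force: 30.0
```

arm_command(rows=[0,0,0,0,0,0,0,0,0,0,0,0,0,0,0,0,0,0,-1,0,0,0,-3,0,0,0,-6,0,0,0,-10,0], gripper=63)

```text
t: 20.6
tool_pos: [0.4421, 0.0677, 0.115]
tool_rot: [[0.903, 0.431, -0.002], [0.431, -0.903, -0.001], [-0.003, 0.0, -1.0]]
ft_force: [1.3, 0.4, 0.4]
gripper_width: 0.0581
gripper_force: 0.0
```

```bash
python3 -c "from h import *;go('plane',.12)"
```

```text
plane t 20.6 pos [442.1  67.7 115. ] ang -64.5 -> d(cm) [23.15 14.06 -0.56] spin 0.8 w 58.1 F [1.3 0.4 0.4] J7 -1.14
```

arm_command(rows=[3,2,0,0,7,4,0,0,11,6.5,0,0.8,15,9,0,0.8,19,11.5,0,0.8,22,13.5,0,0.8,23.1,14,0,0.8,23.1,14,1,0.8], gripper=87)

```text
t: 21.4
tool_pos: [0.7142, 0.0407, 0.1054]
tool_rot: [[0.908, 0.418, 0.003], [0.418, -0.908, -0.001], [0.002, 0.002, -1.0]]
ft_force: [-0.0, 0.7, -0.9]
gripper_width: 0.0799
gripper_force: 0.0
```

arm_command(rows=[0,0,2,0,0,0,4,0,0,0,4,0,0,0,4,0])

```text
t: 21.8
tool_pos: [0.7109, 0.0417, 0.0644]
tool_rot: [[0.908, 0.418, -0.001], [0.418, -0.908, -0.0], [-0.001, -0.001, -1.0]]
ft_force: [0.2, 0.7, 1.6]
gripper_width: 0.08
gripper_force: 0.0
```

```bash
python3 -c "from h import *;go('plane',.005);ext(40,10,44)"
```

```text
plane t 21.8 pos [710.9  41.7  64.4] ang -65.3 -> d(cm) [0.02 0.14 5.94] spin 0.0 w 80.0 F [0.2 0.7 1.6] J7 -0.97
x [-77. -73.  72.  77.] 653
lo y [-24.   5.  27.] z [10. 19. 30.]
hi y [-22.  12.  27.] z [10. 22. 30.]
```

arm_command(rows=[0,0,2,0,0,0,4,0,0,0,5.2,0,0,0,5.7,0,0,0,5.9,0])

```text
t: 22.35
tool_pos: [0.7121, 0.0414, 0.0055]
tool_rot: [[0.908, 0.418, 0.0], [0.418, -0.908, -0.0], [0.0, 0.0, -1.0]]
ft_force: [0.7, -0.5, -0.3]
gripper_width: 0.0803
gripper_force: 0.0
```

arm_command(rows=[0,0,0,0,0,0,0,0,0,0,0,0,0,0,0,0,0,0,0,0,0,0,0,0,0,0,0,0,0,0,0,0], gripper=0, newtons=50)

```text
t: 23.15
tool_pos: [0.7123, 0.0412, 0.0056]
tool_rot: [[0.908, 0.418, 0.001], [0.418, -0.908, -0.0], [0.001, 0.0, -1.0]]
ft_force: [-0.6, -1.1, 4.5]
gripper_width: 0.0475
gripper_force: 50.0
```

arm_command(rows=[0,0,-1,0,0,0,-3,0,0,0,-6,0,0,0,-9,0,0,0,-9,0,0,0,-9,0])

```text
t: 23.75
tool_pos: [0.7113, 0.0418, 0.0947]
tool_rot: [[0.908, 0.419, -0.001], [0.419, -0.908, 0.0], [-0.001, -0.001, -1.0]]
ft_force: [-0.7, 0.4, -7.1]
gripper_width: 0.0476
gripper_force: 50.0
```

```bash
python3 -c "from h import *;go('plane_t',.09)"
```

```text
plane_t t 23.75 pos [711.3  41.8  94.7] ang -65.3 -> d(cm) [-37.74  27.3    0.47] spin -3.2 w 47.6 F [-0.7  0.4 -7.1] J7 -0.98
```

arm_command(rows=[-2,1.5,0,0,-5,3.5,0,0,-8,6,0,0,-11,8,0,-1,-14.5,10.5,0,-2,-18,13,0,-3,-21.5,15.5,0,-3.2,-25,18,0,-3.2])

```text
t: 24.55
tool_pos: [0.5576, -0.2271, 0.0931]
tool_rot: [[0.883, 0.469, -0.004], [0.469, -0.883, 0.001], [-0.003, -0.003, -1.0]]
ft_force: [-0.1, -0.3, -6.5]
gripper_width: 0.0477
gripper_force: 50.0
```

arm_command(rows=[-3.5,2.5,0,0,-7,5,0,0,-10,7.5,0,0,-12,8.7,0,0,-12.6,9,1,0,-12.6,9,3,0,-12.6,9,4,0,-12.6,9,4,0])

```text
t: 25.35
tool_pos: [0.4897, -0.3628, 0.0523]
tool_rot: [[0.883, 0.469, -0.005], [0.469, -0.883, 0.004], [-0.002, -0.005, -1.0]]
ft_force: [-0.7, 1.2, -6.4]
gripper_width: 0.0476
gripper_force: 50.0
```

```bash
python3 -c "from h import *;go('plane_t',.0155);ext(35,40,100)"
```

```text
plane_t t 25.35 pos [ 489.7 -362.8   52.3] ang -62.0 -> d(cm) [-0.66 -0.19  3.68] spin 0.1 w 47.6 F [-0.7  1.2 -6.4] J7 -0.21
x [-81. -80.  -8.   5.] 1052
lo y [-25.   3.  23.] z [50. 59. 76.]
```

arm_command(rows=[-0.6,-0.2,0,0,-0.6,-0.2,0,0,-0.6,-0.2,0,0])

```text
t: 25.7
tool_pos: [0.4848, -0.3665, 0.0559]
tool_rot: [[0.884, 0.468, 0.001], [0.468, -0.884, -0.001], [0.001, 0.001, -1.0]]
ft_force: [0.4, -0.4, -7.1]
gripper_width: 0.0479
gripper_force: 50.0
```

```bash
python3 -c "from h import *;go('plane_t',.0155);cv2.imwrite('pics/v7.png',cv2.resize(ext(35,40,100)[160:360,140:390],(750,600)))"
```

```text
plane_t t 25.7 pos [ 484.8 -366.5   55.9] ang -62.1 -> d(cm) [-0.07 -0.31  4.04] spin 0.0 w 47.9 F [ 0.4 -0.4 -7.1] J7 -0.2
x [-81. -80. -10.   4.] 1055
lo y [-24.   4.  25.] z [54. 64. 80.]
```

View pics/v7.png

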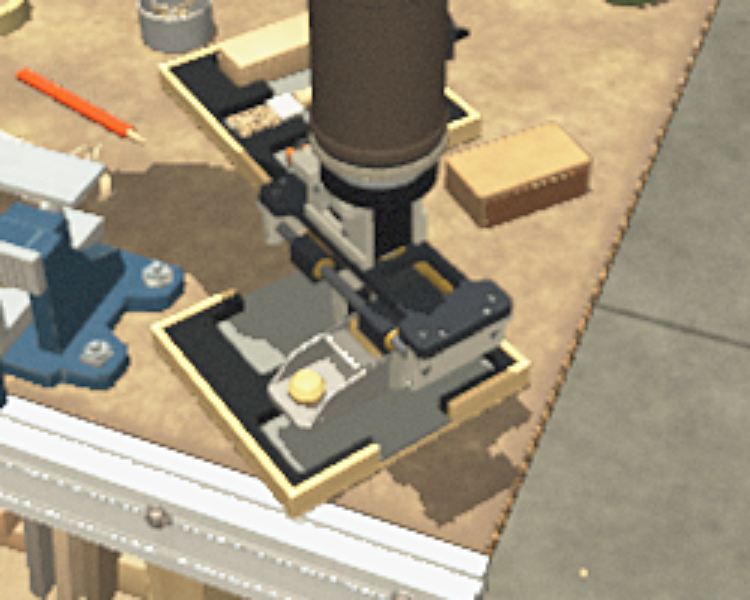

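arm_command(rows=[-0.1,-0.3,1,0,-0.1,-0.3,2,0,-0.1,-0.3,2.8,0,-0.1,-0.3,3.4,0,-0.1,-0.3,3.8,0,-0.1,-0.3,3.9,0,-0.1,-0.3,4,0,-0.1,-0.3,4,0])

```text
t: 26.55
tool_pos: [0.4826, -0.3643, 0.0156]
tool_rot: [[0.884, 0.468, 0.001], [0.468, -0.884, -0.0], [0.0, 0.0, -1.0]]
ft_force: [-1.5, 0.9, -4.3]
gripper_width: 0.0475
gripper_force: 50.0
```

```bash
python3 -c "from h import *;go('plane_t',.0155)"
```

```text
plane_t t 26.55 pos [ 482.6 -364.3   15.6] ang -62.1 -> d(cm) [ 0.03 -0.    0.01] spin 0.0 w 47.5 F [-1.5  0.9 -4.3] J7 -0.18
```

arm_command(rows=[0,0,0,0,0,0,0,0,0,0,0,0,0,0,0,0,0,0,-1,0,0,0,-3,0,0,0,-6,0,0,0,-10,0], gripper=66)

```text
t: 27.35
tool_pos: [0.4816, -0.3635, 0.1158]
tool_rot: [[0.884, 0.468, -0.002], [0.468, -0.884, 0.001], [-0.001, -0.002, -1.0]]
ft_force: [1.0, -0.1, 0.8]
gripper_width: 0.0606
gripper_force: 0.0
```

```bash
python3 -c "from h import *;go('cork',.12)"
```

```text
cork t 27.35 pos [ 481.6 -363.5  115.8] ang -62.1 -> d(cm) [ 23.88 -13.15  -0.43] spin 8.3 w 60.6 F [ 1.  -0.1  0.8] J7 -0.24
```

arm_command(rows=[3,-1.5,0,0,7,-4,0,2,11,-6,0,4,15,-8,0,6,19,-10.5,0,8,22,-12,0,8.3,23.8,-13.1,0,8.3,23.8,-13.1,1,8.3], gripper=100)

```text
t: 28.15
tool_pos: [0.6344, -0.1325, 0.1065]
tool_rot: [[0.94, 0.342, 0.003], [0.342, -0.94, 0.001], [0.004, -0.0, -1.0]]
ft_force: [-0.2, -0.1, 0.2]
gripper_width: 0.0921
gripper_force: 0.0
```

arm_command(rows=[0,0,2,0,0,0,4,0,0,0,4,0,0,0,4,0])

```text
t: 28.55
tool_pos: [0.6308, -0.1379, 0.0656]
tool_rot: [[0.942, 0.335, -0.001], [0.335, -0.942, -0.0], [-0.001, 0.0, -1.0]]
ft_force: [0.4, -0.7, 0.7]
gripper_width: 0.0919
gripper_force: 0.0
```

```bash
python3 -c "from h import *;go('cork',.005);ext(45,10,44)"
```

```text
cork t 28.55 pos [ 630.8 -137.9   65.6] ang -70.4 -> d(cm) [ 0.1  -0.22  6.06] spin -0.0 w 91.9 F [ 0.4 -0.7  0.7] J7 -0.76
x [-53. -53.  52.  55.] 892
lo y [-28.   8.  30.] z [11. 33. 40.]
hi y [-2. 27. 31.] z [12. 30. 39.]
```

arm_command(rows=[0,-0.1,2,0,0,-0.1,4,0,0,-0.1,5.2,0,0,-0.1,5.8,0,0,-0.1,6,0])

```text
t: 29.1
tool_pos: [0.6311, -0.1361, 0.0053]
tool_rot: [[0.942, 0.336, 0.0], [0.336, -0.942, -0.0], [0.0, 0.0, -1.0]]
ft_force: [-0.4, 0.8, 0.1]
gripper_width: 0.0921
gripper_force: 0.0
```

arm_command(rows=[0,0,0,0,0,0,0,0,0,0,0,0,0,0,0,0,0,0,0,0,0,0,0,0,0,0,0,0,0,0,0,0], gripper=0, newtons=30)

```text
t: 29.9
tool_pos: [0.6313, -0.1359, 0.0056]
tool_rot: [[0.942, 0.336, 0.0], [0.336, -0.942, 0.0], [0.0, 0.0, -1.0]]
ft_force: [-0.9, -0.5, 5.8]
gripper_width: 0.0596
gripper_force: 30.0
```

arm_command(rows=[0,0,-1,0,0,0,-3,0,0,0,-6,0,0,0,-9,0,0,0,-9,0,0,0,-9,0])

```text
t: 30.5
tool_pos: [0.6313, -0.1359, 0.0961]
tool_rot: [[0.942, 0.336, 0.001], [0.336, -0.942, 0.0], [0.001, 0.0, -1.0]]
ft_force: [-0.1, -0.1, -1.5]
gripper_width: 0.0595
gripper_force: 30.0
```

```bash
python3 -c "from h import *;go('cork_t',.095)"
```

```text
cork_t t 30.5 pos [ 631.3 -135.9   96.1] ang -70.4 -> d(cm) [-23.07   6.81   0.08] spin -8.3 w 59.5 F [-0.1 -0.1 -1.5] J7 -0.78
```

arm_command(rows=[-3,1,0,0,-7,2,0,-2,-11,3,0,-4,-15,4.5,0,-6,-19,5.5,0,-8,-22,6.5,0,-8.3,-23.1,6.8,0,-8.3,-23.1,6.8,1,-8.3])

```text
t: 31.3
tool_pos: [0.4352, -0.2788, 0.0852]
tool_rot: [[0.885, 0.466, 0.0], [0.466, -0.885, -0.0], [0.0, 0.0, -1.0]]
ft_force: [0.8, 0.1, -0.9]
gripper_width: 0.0598
gripper_force: 30.0
```

arm_command(rows=[0,0,2,0,0,0,3,0,0,0,3,0,0,0,3,0,0,0,3,0])

```text
t: 31.8
tool_pos: [0.437, -0.2774, 0.0555]
tool_rot: [[0.883, 0.469, 0.001], [0.469, -0.883, -0.0], [0.0, 0.0, -1.0]]
ft_force: [-0.5, 0.3, -1.1]
gripper_width: 0.0603
gripper_force: 30.0
```

```bash
python3 -c "from h import *;go('cork_t',.0155);cv2.imwrite('pics/v8.png',cv2.resize(ext(38,40,100)[160:360,140:390],(750,600)))"
```

```text
cork_t t 31.8 pos [ 437.  -277.4   55.5] ang -62.0 -> d(cm) [-0.01  0.01  4.  ] spin 0.1 w 60.3 F [-0.5  0.3 -1.1] J7 -0.28
x [-53. -53.  42.  49.] 804
lo y [-27.  10.  31.] z [54. 81. 91.]
hi y [-29.  30.  33.] z [50. 55. 87.]
```

View pics/v8.png

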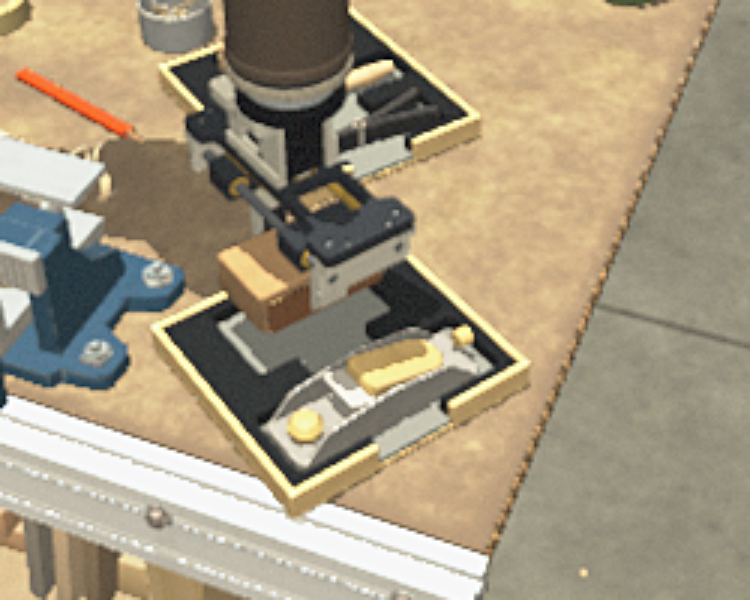

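arm_command(rows=[0,0,1,0,0,0,2,0,0,0,2.8,0,0,0,3.4,0,0,0,3.8,0,0,0,3.9,0,0,0,4,0,0,0,4,0])

```text
t: 32.65
tool_pos: [0.4364, -0.2777, 0.0155]
tool_rot: [[0.884, 0.468, 0.0], [0.468, -0.884, -0.0], [0.0, 0.0, -1.0]]
ft_force: [-0.1, 0.2, -1.1]
gripper_width: 0.0602
gripper_force: 30.0
```

arm_command(rows=[0,0,0,0,0,0,0,0,0,0,0,0,0,0,0,0,0,0,-1,0,0,0,-3,0,0,0,-6,0,0,0,-10,0], gripper=78)

```text
t: 33.45
tool_pos: [0.4353, -0.2771, 0.1159]
tool_rot: [[0.884, 0.468, -0.002], [0.468, -0.884, 0.001], [-0.002, -0.002, -1.0]]
ft_force: [0.7, 0.4, -0.1]
gripper_width: 0.0714
gripper_force: 0.0
```

arm_command(rows=[3,-3,-3,0,6,-6,-6,0,10,-8,-9,0,13,-10,-12,0,16,-11,-12,0,18,-12,-12,0,18,-12,-12,0,18,-12,-12,0])

```text
t: 34.25
tool_pos: [0.5387, -0.0874, 0.2355]
tool_rot: [[0.883, 0.469, -0.0], [0.469, -0.883, -0.0], [-0.001, 0.0, -1.0]]
ft_force: [0.4, -0.4, -0.0]
gripper_width: 0.0713
gripper_force: 0.0
```

```bash
python3 - <<'E'
from h import *
go('cork_t')
for c in("side","top"):
    p,d=r.snapshot(c);P=pts(c,d); cv2.imwrite(f"pics/f_{c}.png",p)
    if c=="side":cv2.imwrite("pics/v9.png",cv2.resize(p[110:360,140:440],(720,600)))
    for n,(c0,a),off,L,W in(("clamp",G,-73,156,54),("brush",G,0,182,46),("caul",G,73,112,57),("plane",C,-53,174,60),("cork",C,45,122,74)):
        A=np.radians(a);x=np.array([np.cos(A),np.sin(A)]);y=np.array([-x[1],x[0]])
        t=r.trace(c,n+"_mid")
        if not t: print(c,n,"none");continue
        Q=P[t[0]["region"]&(d>0)];D=Q[:,:2]*1000-np.array(c0)
        print(c,n,round(t[0]["confidence"],2),"x",np.round(np.percentile(D@x-off,[2,98])),"y",np.round(np.percentile(D@y,[2,98])),"ztop",np.round(1000*np.percentile(Q[:,2],[50,97]),1))
E
```

```text
cork_t t 34.25 pos [538.7 -87.4 235.5] ang -62.0 -> d(cm) [-1.790e+01  1.202e+01  1.000e-02] spin 0.1 w 71.3 F [ 0.4 -0.4 -0. ] J7 -0.84
side clamp 0.55 x [-18.  13.] y [-70.  67.] ztop [27.1 33.7]
side brush 0.53 x [-16.  13.] y [-74.  77.] ztop [22.6 29.2]
side caul 0.87 x [-26.  32.] y [-50.  49.] ztop [39.7 44.1]
side plane 0.76 x [-25.  23.] y [-72.  78.] ztop [33.2 49.1]
side cork 0.9 x [-32.  27.] y [-53.  53.] ztop [46.3 50. ]
top clamp none
top brush 0.37 x [-8. 11.] y [-78. -44.] ztop [23.2 29.6]
top caul 0.57 x [-21.  21.] y [-49.  15.] ztop [38.3 42.3]
top plane 0.84 x [-21.  27.] y [-70.  77.] ztop [32.2 46.8]
top cork 0.7 x [-25.  33.] y [-51.  49.] ztop [44.  48.2]
```

View pics/v9.png

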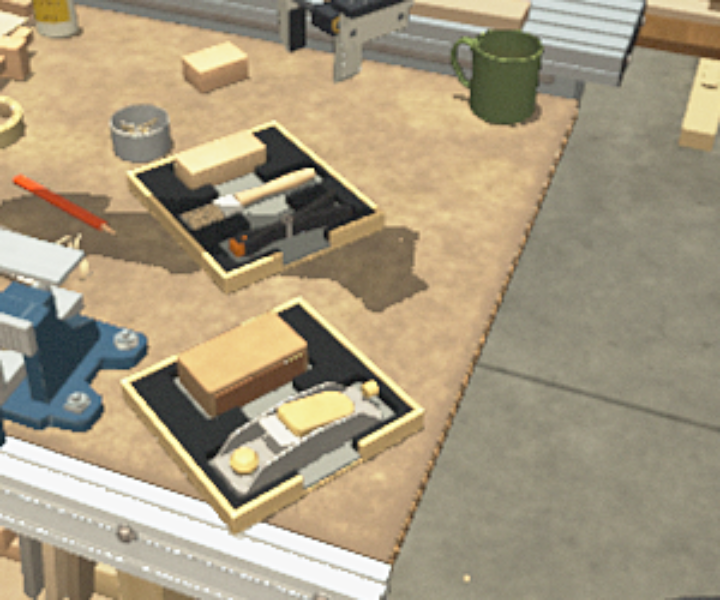

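Both kits show in their recesses, with top heights matching a flat seat. The tin and offcut look untouched and the arm is clear.

```bash
python3 -c "from workcell import r;print(r.sign_off())"
```

```text
the job is handed in; nothing more can be done
None
```

Both kits are in their trays and I've handed the job in at about 34 s of the 128 s allowed; the last pictures show all five tools flat in their own recesses, with the offcut and the tin of screws left where they were.

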